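# Put the filtration head back together on its stand

## Robot

A 7-joint arm with a two-finger parallel gripper is mounted at the origin on a cart in front of the work surface, level with it; the furniture and walls round the work are solid. World frame = base frame: x ahead of the robot, y to its left, z up, the work surface at z = 0. Lengths are in m, angles in rad, forces in N, time in s.
With the tool pointing down it reaches from about 0.425 to 0.875 m from the base axis. Payload 8.4 kg.
Tool frame: the origin (TCP) lies between the finger pads; the fingertips stand 17 mm ahead of it and the grasp point (between the pads) lies 2 mm behind it (env.tcp_to_tips is the distance from the TCP to the fingertips, in m); z points along the fingers, y is the line along which they close (so a half turn about z gives the same grasp; the last joint's range is limited). The gripper opens to 87 mm and grips with 3 to 60 N. Pads are 19 mm wide; open, the fingers measure 117 mm over their backs; the gripper's body (75 mm by 190 mm) begins 51 mm behind the grasp point.
Start: joints at [1.046, 0.333, 0.04, 1.465, -0.013, 1.343, -0.059], TCP at [0.268, -0.592, 0.24] pointing down, gripper open.
Joint ranges: [-2.58, 2.58], [-0.38, 2.09], [-1.3, 1.39], [0.25, 2.4], [-1.5, 4.64], [0.08, 2.09], [-2.65, 2.65]. Speed limits (rad/s): [2.22, 2.22, 2.79, 2.79, 3.14, 3.14, 3.14].

## Interface

Orientations are given as a unit quaternion [x, y, z, w].
In Python, from station import env gives the robot as it stands.
- The arm moves only by the tool apply_moves, never from a script. Its argument "series" is a list of rows, each a list of 7 numbers: the shift along the tool's x, y, z in mm, then the turn, a rotation vector about the tool's x, y, z in rad, then the closure in counts, from 0 (fully open) to 255 (shut). In form: [[dx, dy, dz, wx, wy, wz, hand], ...]. A call has 1 to 10 rows; each row is the pose to reach, as a shift and turn from the pose commanded when the call began, along the tool's axes at that moment; what a row does not reach only later rows make up. A row lasts 1/8 s, in which the tool goes at most 62.5 mm and 10.7 degrees, less where a joint would pass 70% of its speed; a pose out of reach is approached as far as the arm can. A call with a gripper value outside its range is refused whole. The fingers move at their own pace and stop on an object; "grip_force" is the grip in N (left out, the last holds). Time passes only in rows, so rows that repeat a pose let the fingers close. It gives the time, the measured TCP pose, the force, the opening and the grip force at its end, in the units of the state.
- env.sense(): the state, without advancing time (a new reading comes with each control period).
- env.read_camera(name): name is "scene" or "top" or "wrist"; returns the picture (384x512x3 uint8, blue, green, red); there is no depth.
- env.camera_params(name): a dict with "fx", "fy", "cx", "cy" (pixels), "pose" (4x4, takes a point from camera to world coordinates). Camera axes: x right, y up, looking along -z (the intrinsics and any distortion apply to the point x, -y, -z); pixel columns grow to the right and rows downward; lengths in m; the calibration is good to about 2 mm. A picture is of the moment at which its call begins: read the wrist's pose just before it. camera_params takes no time and is no camera call; for the wrist camera it gives the pose at the moment of the call.
- env.close_job(): hands the job in; it is judged then, once.
The state is a dict: "time_s": time; "q": joint angles; "joint_vel": joint speeds; "joint_torque": joint torques, N m; "position": TCP position; "tcp_rot": TCP orientation; "force": force on the tool from outside, world axes, zero at the start; "wrist_torque": the same for the moment, N m; "grip_width": opening from 0.0 (shut) to 1.0 (fully open); "grasp_force": force on a finger pad.
Only numpy, scipy, OpenCV 4.12 (cv2) and the standard library are available. Lean on these libraries where they do the work, as an engineer would, in place of code of your own. Each camera call takes 0.05 s, during which the arm holds its last target. There are 200 camera calls.

## Task

Put the washed filtration head back together on its stand, one part at a time from the bottom up: the perforated support plate down into the stand's recess, the white seal ring over the plate's raised screen, the funnel upright into the ring, and last the knobbed cover on the funnel, each fully home and level. The ring is in its hinged clear-windowed case: swing the case lid right over past upright so that it stays open, and leave it open. Leave the petri dish and the specimen cup where they stand.

Things in the scene. Friction and masses are not known exactly. Their poses are not given: they have to be found in the camera images.
- filter_stand: Steel filtration stand, fixed: round foot 88 mm across, stem with a small drain cock on its +y side (reaches 46 mm from the axis, 28 mm high), round head 52 mm across. Origin on the axis at table level, z up. The head's top rim is 52 mm above the origin; in it an open round recess 46 mm across and 9 mm deep.
- support_plate: Bright metal disc, perforated raised centre, 20 mm tall, about 120 g. Origin: centre of its underside. From below: spigot 42 mm across (lower 3 mm tapered to 36), 6 mm tall; flange 55 mm across from 6 to 16 mm, grip here; screen 36 mm across from 16 to 20 mm, tapered to 31 at the top. Home: spigot in the stand's recess with 2 mm play all round, flange on the rim, origin 46 mm above the stand's.
- seal_ring: White PTFE ring, 58 mm outside, 40 mm bore, 10 mm tall, 35 g. Origin: centre of its underside. It lies in the case on a pad 48 mm across round a hub 4 mm tall, 16 mm above the case's origin. Round the pad 14 mm free, then a rim 12.5 mm up, behind the hinge wall (34 mm): grip across the case's y. Home: over the plate's screen with 2 mm play, flat on the flange, origin 62 mm above the stand's.
- funnel: Steel cylinder funnel, open at the top, 82 mm tall, about 220 g, standing on its spigot. Origin: centre of its underside. From below: spigot 36 mm across (lower 3 mm tapered to 31), 5 mm tall; flange 56 mm to 11 mm up; plain body 50 mm across to 76 mm, grip here; bead 54 mm; mouth 45 mm. Home: spigot in the ring's bore with 2 mm play, flange on the ring, origin 67 mm above the stand's.
- funnel_cover: Flat steel cover with a knob, 56 mm across, 34 mm tall, 110 g. Origin at the centre of its underside. From below: plug 40 mm across (lower 3 mm tapered to 34), 6 mm tall; disc to 12 mm; knob 18 mm across from 16 to 34 mm, to be gripped. It lies plug down. Home: plug in the funnel's mouth with 2.5 mm play, disc on the bead, origin 143 mm above the stand's origin.
- seal_case: Grey case of the seal ring, fixed, 84 mm (x) by 92 mm (y), 33 mm tall shut, with a windowed lid. Origin at the centre of its underside on the table, z up; its front, where the lid's tab stands out, faces its own -x. The lid's hinge line is parallel to its y axis, at x = +41 mm, 30 mm above the origin.
- case_lid (a joint): Angle of the case lid in rad: 0 shut, 1.57 upright, 2.15 against its stop. Light (100 g) and free: it falls shut from below upright and stays open, resting on its stop, once past upright. Its skirts are 17 mm deep. Open, it reaches 135 mm above the table, upright 150 mm.
- lid_tab (a point): Grip point of the lid's tab, 104 mm from the hinge line. The tab is a flat tongue 20 mm wide along the hinge line and 6 mm thick, sticking out from 84 to 119 mm from the hinge; shut it lies level 30 mm above the table with free air under it. Gripped across its 20 mm width it can turn between the fingers while they follow the arc.
- petri_dish: Bystander: clear lidded petri dish 62 mm across, 16 mm tall, origin under its centre; not to be moved. Plate, funnel, cover and this dish stand in any order in a row on the narrow right-hand table (top 6 mm above the wide one), about 105 mm apart; the row runs at 60 degrees from +x towards +y, so there is more room for fingers across the row than along it.
- specimen_cup: Bystander: specimen cup with a yellow lid, 63 mm across, 65 mm tall. Origin at the centre of its underside; not to be moved.
Not all that is in view belongs to the job. Leave any yellow look-alike of the funnel_cover alone.

How it is judged:
On the way, in this order (a step that is already met when the one before it is completed fails the run):
1. the support plate is home in the stand (horizontal distance between support_plate and filter_stand below 0.004 m and z of support_plate in the frame of filter_stand between 0.043 and 0.049 m and angle between support_plate's own z axis and vertical below 0.05 rad), for 0.2 s.
2. the seal ring is home on the support plate (horizontal distance between seal_ring and support_plate below 0.004 m and z of seal_ring in the frame of filter_stand between 0.059 and 0.065 m and angle between seal_ring's own z axis and vertical below 0.05 rad), for 0.2 s.
3. the funnel is home in the seal ring (horizontal distance between funnel and seal_ring below 0.004 m and z of funnel in the frame of filter_stand between 0.064 and 0.07 m and angle between funnel's own z axis and vertical below 0.05 rad), for 0.2 s.
4. the cover is home on the funnel (horizontal distance between funnel_cover and funnel below 0.0045 m and z of funnel_cover in the frame of filter_stand between 0.14 and 0.146 m and angle between funnel_cover's own z axis and vertical below 0.05 rad), for 0.2 s.
At the end, for the whole second after the job is handed in: Plate, ring, funnel and cover stacked on the stand in that order, upright within 0.05 rad, within 3 mm of home height and 4 mm sideways of the part below (cover 4.5 mm), released and at rest; case lid open over 1.7 rad; petri dish and specimen cup within 30 mm of where they stood (all of step 1 and all of step 2 and all of step 3 and all of step 4 and value of joint case_lid above 1.7 rad and linear speed of each of support_plate, seal_ring, funnel, funnel_cover below 0.02 m/s and distance of each of petri_dish, specimen_cup from where it was at the start of the episode below 0.03 m); the robot touches nothing.
It fails at once if the petri dish is shoved away (distance of petri_dish from where it was at the start of the episode above 0.03 m).
It fails at once if the specimen cup is shoved away or tipped (distance of specimen_cup from where it was at the start of the episode above 0.03 m or angle between specimen_cup's own z axis and vertical above 0.6 rad).
It also fails if it takes over 141 s, if anything falls off the work surface, if the arm or the gripper's body presses on something with over 40 N, if the wrist force passes 120 N, or if a joint passes its speed limit or range.

## Working session

There is one attempt and no reset: what is moved stays moved. The work goes in short steps, Python scripts to look and compute and a tool call to move; the robot and the scene stay as the last step left them, time stands still between calls to the robot, and variables do not carry over. Pictures are saved under pics/ and viewed, at most 15 in all, crops included, and the job is handed in when it is done.

Besides the shell and the picture viewer there is one more tool, called after ">>>" by a JSON object that holds its "fn" and its "kwargs", one argument or row to a line. apply_moves: Moves the arm, as the interface text tells. Its arguments: {"type":"object","properties":{"series":{"type":"array","items":{"type":"array","items":{"type":"number"}}},"grip_force":{"type":"number"}},"required":["series"]}

```bash
ls; mkdir -p pics
python3 - <<'E'
from station import env
import cv2,numpy as np
s=env.sense();print({k:np.round(v,3).tolist() for k,v in s.items()})
for n in("scene","top","wrist"):
    p=env.camera_params(n);print(n,{k:np.round(v,4).tolist() for k,v in p.items()})
    cv2.imwrite(f"pics/{n}0.png",env.read_camera(n))
E
```

```text
pics
{'time_s': 0.0, 'q': [1.046, 0.334, 0.04, 1.466, -0.013, 1.343, -0.058], 'joint_vel': [0.0, -0.001, -0.001, 0.002, -0.001, -0.001, -0.001], 'joint_torque': [0.0, -65.638, 1.336, -40.38, -0.06, 0.045, 0.0], 'position': [0.268, -0.592, 0.239], 'tcp_rot': [0.977, 0.211, -0.0, -0.001], 'force': [0.342, 0.259, -0.2], 'wrist_torque': [0.039, 0.03, 0.024], 'grasp_force': 0.0, 'grip_width': 1.0}
scene {'fx': 449.4749, 'fy': 449.4749, 'cx': 258.823, 'cy': 195.5591, 'pose': [[-0.7006, 0.4409, -0.561, -0.3534], [-0.7135, -0.4235, 0.5582, 0.8403], [0.0086, 0.7913, 0.6113, 1.0077], [0.0, 0.0, 0.0, 1.0]]}
top {'fx': 485.2235, 'fy': 485.2235, 'cx': 256.009, 'cy': 192.3742, 'pose': [[-0.0252, 0.9903, -0.1366, 0.2887], [-0.9997, -0.024, 0.01, 0.0196], [0.0067, 0.1368, 0.9906, 1.6117], [0.0, 0.0, 0.0, 1.0]]}
wrist {'fx': 267.486, 'fy': 267.486, 'cx': 259.2184, 'cy': 188.4594, 'pose': [[0.4125, 0.8744, 0.2554, 0.3385], [-0.9109, 0.3965, 0.1139, -0.5605], [-0.0017, -0.2797, 0.9601, 0.3834], [0.0, 0.0, 0.0, 1.0]]}
```

Run:
```python
import cv2,numpy as np
a=cv2.imread("pics/scene0.png");b=cv2.imread("pics/top0.png")
cv2.imwrite("pics/t0b.png",cv2.resize(b,(800,600),interpolation=cv2.INTER_CUBIC))
cv2.imwrite("pics/s0b.png",cv2.resize(a,(800,600),interpolation=cv2.INTER_CUBIC))
```

```text
(no output)
```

View pics/t0b.png

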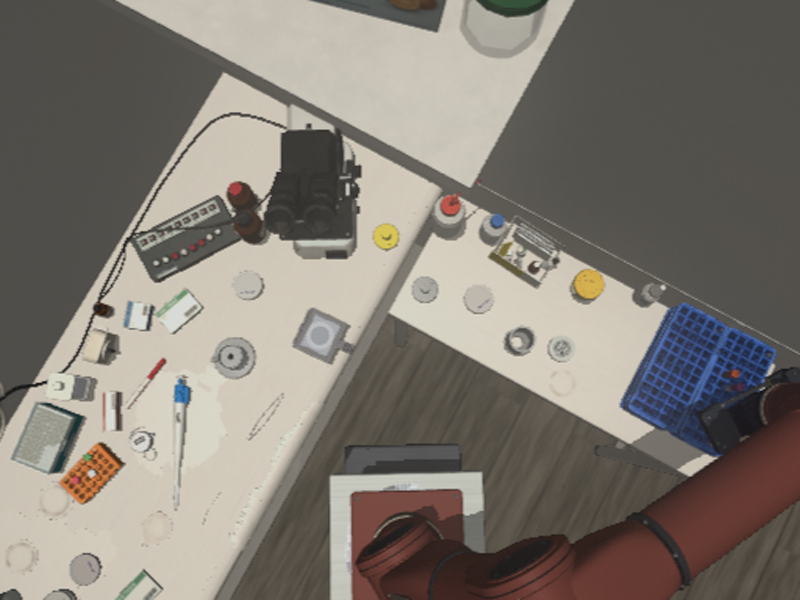

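View pics/s0b.png

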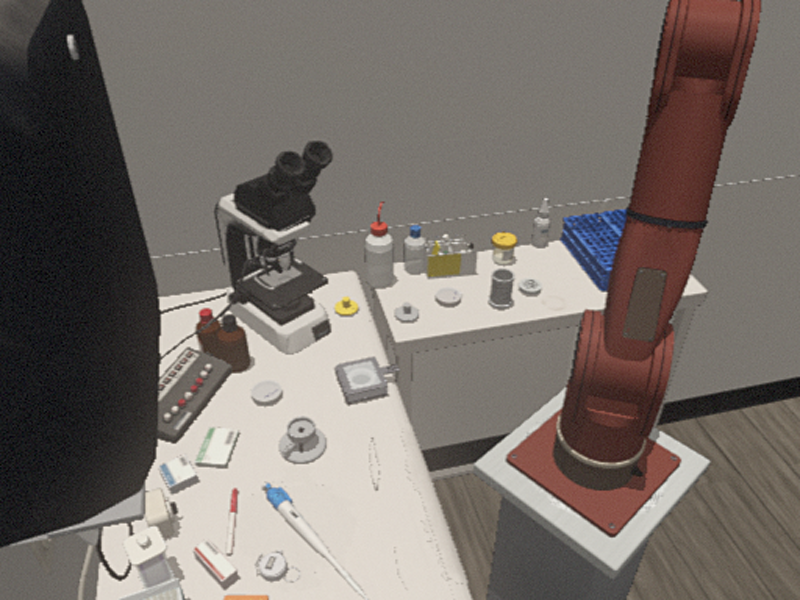

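View pics/wrist0.png

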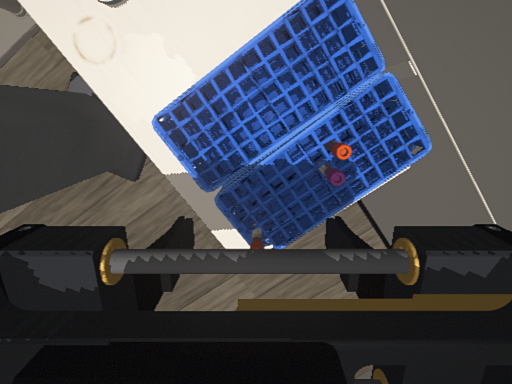

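The top view (800x600 scale) shows these candidates:
- **Cover:** grey with a knob at (425,289). Its yellow look-alike is at (386,236).
- **Petri dish:** on the row at (479,298). A clear dish at (248,285) on the wide table is clutter.
- **Funnel:** (519,340).
- **Support plate:** perforated disc at (561,348). The ring-shaped stain at (563,382) could be mistaken for it.
- **Case:** (321,335), with its tab at (348,347).
- **Stand:** (234,357).
- **Specimen cup:** (588,283).

```bash
cat > h.py <<'E'
import numpy as np,cv2
from station import env
from scipy.spatial.transform import Rotation as R
def ray(p,uv):
    T=np.array(p["pose"]);d=T[:3,:3]@np.array([(uv[0]-p["cx"])/p["fx"],-(uv[1]-p["cy"])/p["fy"],-1]);return T[:3,3],d
def plane(p,uv,z):
    o,d=ray(p,uv);return o+d*(z-o[2])/d[2]
def proj(p,X):
    T=np.array(p["pose"]);c=T[:3,:3].T@(np.array(X)-T[:3,3]);return np.array([p["cx"]-p["fx"]*c[0]/c[2],p["cy"]+p["fy"]*c[1]/c[2]])
def shoot(n,name):
    p=env.camera_params(n);im=env.read_camera(n);cv2.imwrite(f"pics/{name}.png",im);return p,im
def goal(xyz,yaw,tilt=None):
    """tool-down goal: tool y axis at angle yaw in world; returns shift mm and rotvec in tool axes"""
    s=env.sense();r0=R.from_quat(s["tcp_rot"])
    best=None
    for k in(0,np.pi):
        a=yaw+k;y=np.array([np.cos(a),np.sin(a),0]);z=np.array([0,0,-1.]);x=np.cross(y,z)
        rv=(r0.inv()*R.from_matrix(np.c_[x,y,z])).as_rotvec()
        if best is None or np.linalg.norm(rv)<np.linalg.norm(best):best=rv
    d=r0.inv().apply(np.array(xyz)-s["position"])*1000
    return np.round(d,1),np.round(best,3),np.round(s["position"],4)
E
python3 - <<'E'
from h import *
p=env.camera_params("top");k=.64
f=lambda u,v,z:np.round(plane(p,(u*k,v*k),z),3)
for n,a in dict(cover=(425,289,.025),dish=(479,298,.022),funnel=(519,340,.07),plate=(561,348,.026),case=(321,335,.033),tab=(348,347,.03),stand=(234,357,.05),cup=(588,283,.07),hook=(386,236,.02)).items():
    X=f(*a);print(n,X,np.hypot(*X[:2]))
im=env.read_camera("top");
cv2.imwrite("pics/crop1.png",cv2.resize(im[165:265,140:400],None,fx=3,fy=3,interpolation=cv2.INTER_CUBIC))
E
```

```text
cover [ 0.531 -0.05   0.025] 0.533348853940833
dish [ 0.509 -0.164  0.022] 0.5347681740717187
funnel [ 0.414 -0.237  0.07 ] 0.47703773435651814
plate [ 0.399 -0.331  0.026] 0.5184226075317319
case [0.438 0.17  0.033] 0.469834013242975
tab [0.412 0.115 0.03 ] 0.4277487580344331
stand [0.395 0.348 0.05 ] 0.526430432251024
cup [ 0.528 -0.385  0.07 ] 0.6534592565722824
hook [0.649 0.03  0.02 ] 0.6496930044259366
```

View pics/crop1.png

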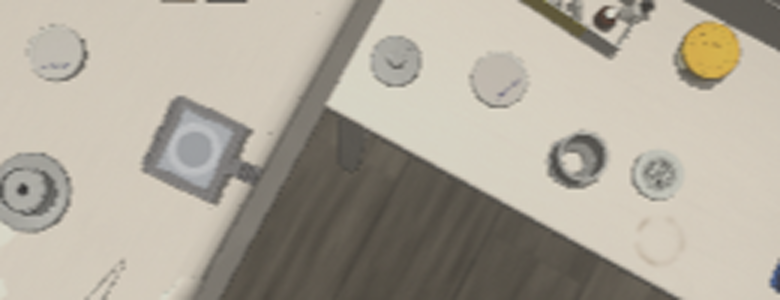

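The crop confirms the choice. The perforated plate is at (657,175), with the funnel next to it at (577,160), and the stain at (660,240) is only a mark.

```bash
python3 -c "
from h import *
print(goal([.399,-.331,.17],np.radians(-30)))"
```

```text
(array([ 226.7, -183.4,   69.2]), array([-0.001, -0.   , -0.621]), array([ 0.2684, -0.5917,  0.239 ]))
```

>>> {"fn": "apply_moves", "kwargs": {
  "series": [
    [114,-92,0,0,0,-0.3,0],
    [227,-183,69,0,0,-0.621,0],
    [227,-183,69,0,0,-0.621,0],
    [227,-183,69,0,0,-0.621,0],
    [227,-183,69,0,0,-0.621,0],
    [227,-183,69,0,0,-0.621,0],
    [227,-183,69,0,0,-0.621,0],
    [227,-183,69,0,0,-0.621,0]
  ]
}}

```text
time_s: 1.2
position: [0.399, -0.333, 0.1709]
tcp_rot: [0.867, 0.499, -0.0, 0.0]
force: [-0.4, -0.2, 0.3]
grip_width: 0.999
grasp_force: 0.0
```

Run:
```python
from h import *
p,im=shoot("wrist","w1")
print(proj(p,[.399,-.331,.026]),env.sense()["position"])
```

```text
[258.00825539 180.2287662 ] [ 0.39902492 -0.33290809  0.1708162 ]
```

View pics/w1.png

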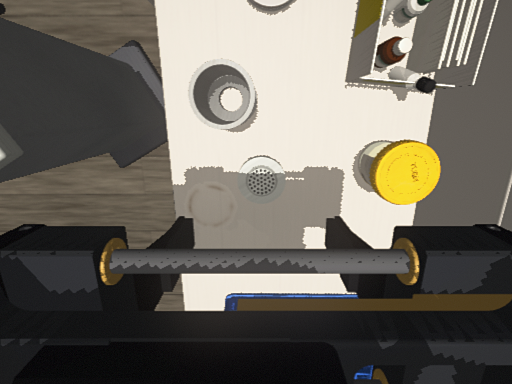

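Wrist view: the plate's perforated screen is at (261,180), as projected. The funnel mouth is at (222,94) and the specimen cup at (405,172). Next I'll measure the plate and funnel precisely.

```bash
cat >> h.py <<'E'
def circ(im,uv,r,tol=.25,p2=18):
    """best Hough circle near uv with radius about r px"""
    w=int(2.2*r)+6;x0,y0=max(int(uv[0]-w),0),max(int(uv[1]-w),0)
    g=cv2.cvtColor(im[y0:y0+2*w,x0:x0+2*w],cv2.COLOR_BGR2GRAY);g=cv2.resize(g,None,fx=4,fy=4,interpolation=cv2.INTER_CUBIC);g=cv2.GaussianBlur(g,(0,0),2)
    c=cv2.HoughCircles(g,cv2.HOUGH_GRADIENT,1,8,param1=100,param2=p2,minRadius=int(4*r*(1-tol)),maxRadius=int(4*r*(1+tol)))
    if c is None:return []
    return [np.round([(a+.5)/4+x0-.5,(b+.5)/4+y0-.5,q/4],1) for a,b,q in c[0][:4]]
E
python3 - <<'E'
from h import *
p=env.camera_params("wrist");im=cv2.imread("pics/w1.png")
g=cv2.cvtColor(im,cv2.COLOR_BGR2GRAY);m=np.zeros_like(g);m[(g<100)]=255
k=np.zeros_like(g);cv2.circle(k,(261,180),20,255,-1);m&=k
pts=cv2.findNonZero(m);c,r=cv2.minEnclosingCircle(pts);print("holes",c,r,pts.mean((0,1)),plane(p,c,.026),plane(p,pts.mean((0,1)),.026))
dz=np.array(p["pose"])[2,3]
print("flange",[(q,plane(p,q[:2],.022)) for q in circ(im,(261,180),267*.0275/(dz-.022))])
print("funnel bead",[(q,plane(p,q[:2],.088)) for q in circ(im,(222,94),267*.027/(dz-.088))])
E
```

```text
holes (261.0617980957031, 181.29212951660156) 12.618948936462402 [261.05755396 182.41726619] [ 0.40137467 -0.3336397   0.026     ] [ 0.40071793 -0.33476412  0.026     ]
flange [(array([260.8, 178.8,  22.2], dtype=float32), array([ 0.40207628, -0.33189289,  0.022     ])), (array([261.2, 181.8,  25. ], dtype=float32), array([ 0.40070945, -0.33515643,  0.022     ])), (array([261.5, 184.8,  28.2], dtype=float32), array([ 0.39923531, -0.33838395,  0.022     ])), (array([261.2, 175.2,  20.8], dtype=float32), array([ 0.40456173, -0.32850298,  0.022     ]))]
funnel bead [(array([221.8,  96.5,  32.6], dtype=float32), array([ 0.41719949, -0.24239181,  0.088     ])), (array([218.5,  95.2,  31.4], dtype=float32), array([ 0.41543719, -0.24022174,  0.088     ])), (array([224.8,  93. ,  31.9], dtype=float32), array([ 0.42070665, -0.24135642,  0.088     ])), (array([220.2,  90.8,  26.8], dtype=float32), array([ 0.4184109 , -0.23809849,  0.088     ]))]
```

>>> {"fn": "apply_moves", "kwargs": {
  "grip_force": 25,
  "series": [
    [0,2.5,60,0,0,0,0],
    [0,2.5,115,0,0,0,0],
    [0,2.5,140,0,0,0,0],
    [0,2.5,145.5,0,0,0,0],
    [0,2.5,145.5,0,0,0,160],
    [0,2.5,145.5,0,0,0,255],
    [0,2.5,145.5,0,0,0,255],
    [0,2.5,145.5,0,0,0,255],
    [0,2.5,145.5,0,0,0,255]
  ]
}}

```text
time_s: 2.38
position: [0.4021, -0.333, 0.0256]
tcp_rot: [0.866, 0.5, 0.0, 0.0]
force: [-1.0, -0.1, 4.7]
grip_width: 0.623
grasp_force: 25.0
```

>>> {"fn": "apply_moves", "kwargs": {
  "series": [
    [0,0,-60,0,0,0,255],
    [0,0,-120,0,0,0,255],
    [50,-10,-170,0,0,-0.1,255],
    [110,-20,-180,0,0,-0.28,255],
    [170,-33,-180,0,0,-0.46,255],
    [230,-45,-180,0,0,-0.64,255],
    [290,-65,-180,0,0,-0.82,255],
    [345,-95,-180,0,0,-1.0,255],
    [395,-130,-180,0,0,-1.18,255],
    [445,-167,-180,0,0,-1.35,255]
  ]
}}

```text
time_s: 3.62
position: [0.4797, 0.135, 0.2051]
tcp_rot: [0.361, 0.932, -0.0, 0.0]
force: [-0.1, -1.0, -2.1]
grip_width: 0.622
grasp_force: 25.0
```

```bash
python3 -c "
from h import *
print(goal([.449,.304,.205],np.radians(50)))"
```

```text
(array([136.5, 104.2,   0. ]), array([ 0.   ,  0.   , -0.041]), array([0.4797, 0.135 , 0.2051]))
```

>>> {"fn": "apply_moves", "kwargs": {
  "series": [
    [46,35,0,0,0,-0.04,255],
    [92,70,0,0,0,-0.04,255],
    [136.5,104,0,0,0,-0.04,255],
    [136.5,104,0,0,0,-0.04,255],
    [136.5,104,0,0,0,-0.04,255]
  ]
}}

```text
time_s: 4.25
position: [0.4502, 0.3016, 0.2047]
tcp_rot: [0.345, 0.939, -0.0, -0.0]
force: [0.3, 0.3, -0.6]
grip_width: 0.618
grasp_force: 25.0
```

Run:
```python
from h import *
p,im=shoot("wrist","w2")
print(proj(p,[.395,.348,.052]),env.sense()["position"])
cv2.imwrite("pics/w2b.png",im)
```

```text
[259.04453114 114.7112063 ] [0.45068175 0.30088178 0.20470762]
```

View pics/w2b.png

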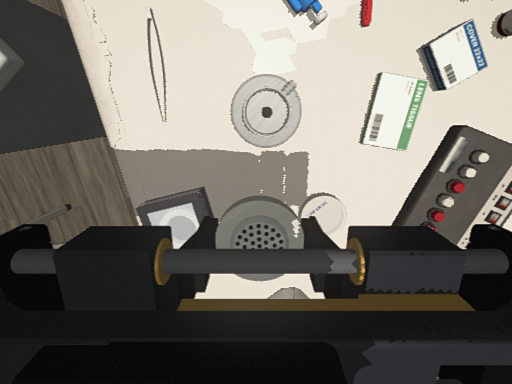

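Stand head rim at (266,111), held plate's screen at (260,237); the lens-tissue dish and case corner lie clear below.

Run:
```python
from h import *
p=env.camera_params("wrist");im=cv2.imread("pics/w2.png");s=env.sense()
H=np.array(p["pose"])[2,3]
for nm,r,z in(("rim",.026,.052),("recess",.023,.052),("foot",.044,.004)):
    uv=proj(p,plane(p,(266,111),.052)*[1,1,0]+[0,0,z])
    for q in circ(im,uv,267*r/(H-z),.06,12):print(nm,q,267*r/(H-z),plane(p,q[:2],z))
g=cv2.cvtColor(im,cv2.COLOR_BGR2GRAY);m=((g<75)*255).astype(np.uint8);k=m*0;cv2.circle(k,(260,237),34,255,-1);m&=k;m[247:]=0
b=[c for c in cv2.connectedComponentsWithStats(m)[3]];st=cv2.connectedComponentsWithStats(m)[2];print(np.round(b,1).tolist(),st[:,4])
t=R.from_quat(s["tcp_rot"])
for u in((260,237),):
    X=plane(p,u,s["position"][2]);print("plate in tool mm",t.inv().apply(X-s["position"])*1e3)
print(s["position"],H,"tcp px",proj(p,s["position"]))
```

```text
rim [268.  111.2  23.8] 23.345415093485666 [0.39901248 0.35691074 0.052     ]
rim [266.2 112.5  22.1] 23.345415093485666 [0.39878661 0.35458888 0.052     ]
rim [264.5 111.2  24.4] 23.345415093485666 [0.39658564 0.3540677  0.052     ]
rim [266.5 109.5  21.8] 23.345415093485666 [0.39663936 0.35681276 0.052     ]
recess [267.5 112.   21.3] 20.65171335192963 [0.39929525 0.35597665 0.052     ]
recess [265.2 112.   21.3] 20.65171335192963 [0.39769919 0.35410686 0.052     ]
recess [267.2 109.2  21.6] 20.65171335192963 [0.39688899 0.35757757 0.052     ]
recess [264.2 114.   21. ] 20.65171335192963 [0.39857872 0.35196489 0.052     ]
foot [266.2 109.2  35.8] 34.0166471634338 [0.39679431 0.35779254 0.004     ]
foot [265.8 112.2  35. ] 34.0166471634338 [0.39920522 0.35511584 0.004     ]
foot [265.  107.2  33.6] 34.0166471634338 [0.39401866 0.35818991 0.004     ]
foot [265.5 115.5  32. ] 34.0166471634338 [0.40198737 0.35228541 0.004     ]
[[255.5, 191.4], [258.1, 225.5], [265.7, 226.5], [250.5, 227.3], [243.6, 231.1], [272.5, 229.7], [258.4, 232.0], [250.6, 234.4], [266.1, 233.5], [277.6, 234.8], [239.3, 236.5], [258.5, 238.7], [271.6, 238.4], [245.6, 239.6], [252.4, 242.6], [265.4, 242.0], [280.6, 241.4], [237.3, 243.5], [244.3, 245.6], [259.2, 245.0], [274.2, 245.0]] [196348     15     14     14     13     14     14     13     15     13
     14     14     13     13     13     14     13     14      7     10
     10]
plate in tool mm [ 4.17083232e+00  2.63196691e-01 -1.46434337e-03]
[0.45068175 0.30088178 0.20470762] 0.34936031559949016 tcp px [259.55871608 243.329842  ]
```

>>> {"fn": "apply_moves", "kwargs": {
  "series": [
    [15,8,40,0,0,0,255],
    [15,8,75,0,0,0,255],
    [15,8,75,0,0,0,255],
    [15,8,75,0,0,0,255]
  ]
}}

```text
time_s: 4.8
position: [0.4451, 0.3173, 0.1314]
tcp_rot: [0.346, 0.938, 0.0, 0.0]
force: [-0.1, 0.4, 0.0]
grip_width: 0.621
grasp_force: 25.0
```

```bash
cat >> h.py <<'E'
def blob(im,uv,r,lo,hi):
    """centroid + fitted ellipse of grey range near uv"""
    g=cv2.cvtColor(im,cv2.COLOR_BGR2GRAY);m=cv2.inRange(g,lo,hi);k=m*0;cv2.circle(k,tuple(int(v) for v in uv),int(r),255,-1);m&=k
    cs=cv2.findContours(m,cv2.RETR_EXTERNAL,cv2.CHAIN_APPROX_NONE)[0];c=max(cs,key=cv2.contourArea);return cv2.contourArea(c),cv2.fitEllipse(cv2.convexHull(c)) if len(cv2.convexHull(c))>4 else cv2.minEnclosingCircle(c)
def totool(X):
    s=env.sense();return np.round(R.from_quat(s["tcp_rot"]).inv().apply(np.array(X)-s["position"])*1e3,1)
E
python3 - <<'E'
from h import *
p,im=shoot("wrist","w3");s=env.sense()
H=np.array(p["pose"])[2,3];uv=proj(p,[.398,.3555,.052]);print(uv,s["position"],H)
for nm,r,z in(("rim",.026,.052),("recess",.023,.052)):
    for q in circ(im,uv,267*r/(H-z),.08,14):print(nm,q,267*r/(H-z),plane(p,q[:2],z),totool(plane(p,q[:2],z)))
u=[int(v) for v in uv];cv2.imwrite("pics/w3b.png",cv2.resize(im[max(u[1]-100,0):u[1]+150,u[0]-130:u[0]+130],None,fx=2,fy=2))
E
```

```text
[257.37798774 130.55086544] [0.4452391  0.31772802 0.13172298] 0.2759978896648798
rim [258.2 128.2  29.3] 30.991363402511652 [0.397006   0.35723901 0.052     ] [62.4 -1.4 79.7]
rim [258.  130.2  29.2] 30.991363402511652 [0.3981174  0.35607144 0.052     ] [60.8 -1.6 79.7]
rim [260.  127.2  29.2] 30.991363402511652 [0.39735505 0.3588778  0.052     ] [63.2  0.1 79.7]
rim [260.5 131.2  30.4] 30.991363402511652 [0.40006165 0.35710877 0.052     ] [60.   0.5 79.7]
recess [257.8 128.2  29.4] 27.415436856068002 [0.39679329 0.35699008 0.052     ] [62.4 -1.7 79.7]
recess [257.8 130.5  28.8] 27.415436856068002 [0.39819389 0.35578984 0.052     ] [60.6 -1.7 79.7]
recess [256.  129.5  27.7] 27.415436856068002 [0.39662571 0.35519081 0.052     ] [61.4 -3.2 79.7]
recess [260.  128.   28.8] 27.415436856068002 [0.39784143 0.35846294 0.052     ] [62.6  0.1 79.7]
```

View pics/w3b.png

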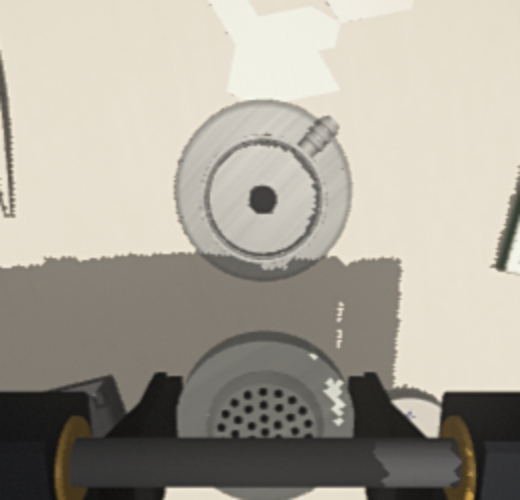

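Clear view: the recess circle is centred at crop (263,197), the drain hole at (262,199), and the plate is held below them.

Run:
```python
from h import *
p=env.camera_params("wrist");im=cv2.imread("pics/w3.png")
a,e=blob(im,(258,129.5),10,0,110);print(a,e,plane(p,e[0],.043),totool(plane(p,e[0],.043)))
X=plane(p,(258.5,128.3),.052);print(X,totool(X)); X=plane(p,(258.7,125),.003);print(X,totool(X))
```

```text
134.5 ((257.6759033203125, 129.47793579101562), (13.579572677612305, 14.33434009552002), 161.86709594726562) [0.39817069 0.35621394 0.043     ] [60.9 -1.4 88.7]
[0.39745103 0.35775993 0.052     ] [62.4 -0.7 79.7]
[0.39747791 0.35797374 0.003     ] [ 62.6  -0.6 128.7]
```

>>> {"fn": "apply_moves", "kwargs": {
  "series": [
    [31,-0.5,0,0,0,0,255],
    [62,-1,30,0,0,0,255],
    [62,-1,50,0,0,0,255],
    [62,-1,56,0,0,0,255],
    [62,-1,59,0,0,0,255],
    [62,-1,62,0,0,0,255],
    [62,-1,64,0,0,0,255],
    [62,-1,65,0,0,0,255],
    [62,-1,65,0,0,0,255]
  ]
}}

```text
time_s: 5.98
position: [0.3965, 0.3572, 0.0656]
tcp_rot: [0.345, 0.938, -0.0, 0.0]
force: [-1.3, -2.7, 4.5]
grip_width: 0.623
grasp_force: 25.0
```

>>> {"fn": "apply_moves", "kwargs": {
  "series": [
    [0,0,0,0,0,0,120],
    [0,0,0,0,0,0,0],
    [0,0,0,0,0,0,0],
    [0,0,-30,0,0,0,0],
    [-20,0,-90,0,0,0,0],
    [-60,0,-100,0,0,0,0],
    [-60,0,-100,0,0,0,0],
    [-60,0,-100,0,0,0,0]
  ]
}}

```text
time_s: 6.98
position: [0.4414, 0.3185, 0.1647]
tcp_rot: [0.345, 0.939, -0.0, -0.0]
force: [-0.8, 0.1, 0.6]
grip_width: 1.001
grasp_force: 0.0
```

Run:
```python
from h import *
p,im=shoot("wrist","w4");s=env.sense();print(s["position"])
cv2.imwrite("pics/w4b.png",im)
H=np.array(p["pose"])[2,3];uv=proj(p,[.3976,.3575,.066])
g=cv2.cvtColor(im,cv2.COLOR_BGR2GRAY);m=((g<100)*255).astype(np.uint8);k=m*0;cv2.circle(k,tuple(int(round(v)) for v in uv),22,255,-1);m&=k
c,r=cv2.minEnclosingCircle(cv2.findNonZero(m));print(uv,c,r,plane(p,c,.066))
print("case",proj(p,[.438,.17,.033]))
```

```text
[0.44096461 0.31887404 0.16454028]
[260.88446694 131.40298331] (259.7799987792969, 132.14999389648438) 16.24297523498535 [0.39745929 0.35632603 0.066     ]
case [160.84122177 262.12998719]
```

View pics/w4b.png

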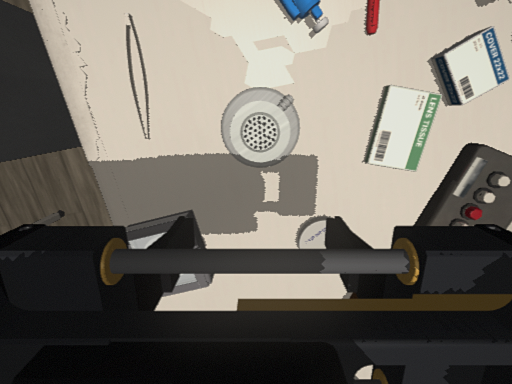

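Plate is home: the screen centroid is within about 1 mm of the stand axis and the plate sits level. Now I'll move over the case with the tool y axis along the case's y.

```bash
python3 -c "
from h import *
print(goal([.438,.17,.21],np.radians(152)),env.sense()['q'])
s=env.sense();r0=R.from_quat(s['tcp_rot']);print(r0.inv().apply(np.array([.438,.17,.21])-s['position'])*1e3, (152-50))"
```

```text
(array([ -94. , -115.4,  -45.5]), array([-1.000e-03, -0.000e+00,  1.356e+00]), array([0.441 , 0.3189, 0.1645])) [ 0.02357559  0.27488654 -0.84049313  1.78550586  0.21974856  1.17952318
 -0.0160313 ]
[ -94.04855725 -115.44565677  -45.45351987] 102
```

>>> {"fn": "apply_moves", "kwargs": {
  "series": [
    [0,0,-45,0,0,-0.17,0],
    [-20,-25,-45,0,0,-0.35,0],
    [-40,-50,-45,0,0,-0.53,0],
    [-60,-75,-45,0,0,-0.71,0],
    [-80,-100,-45,0,0,-0.89,0],
    [-94,-115,-45,0,0,-1.07,0],
    [-94,-115,-45,0,0,-1.25,0],
    [-94,-115,-45,0,0,-1.43,0],
    [-94,-115,-45,0,0,-1.61,0],
    [-94,-115,-45,0,0,-1.78,0]
  ]
}}

```text
time_s: 8.28
position: [0.4381, 0.1709, 0.2095]
tcp_rot: [-0.515, 0.857, 0.0, -0.0]
force: [0.3, 0.4, 0.2]
grip_width: 0.998
grasp_force: 0.0
```

Run:
```python
from h import *
p,im=shoot("wrist","w5");s=env.sense();print(s["position"],s["q"])
print(proj(p,[.438,.17,.033]),proj(p,[.412,.115,.03]))
cv2.imwrite("pics/w5b.png",cv2.resize(im[:250,130:390],None,fx=2,fy=2))
```

```text
[0.43810588 0.17088756 0.20949636] [ 0.44540802  0.04034754 -0.91517001  1.88835556  0.03351657  1.22971368
  2.18166655]
[259.0872586  174.94774608] [256.67106343 124.17390893]
```

View pics/w5b.png

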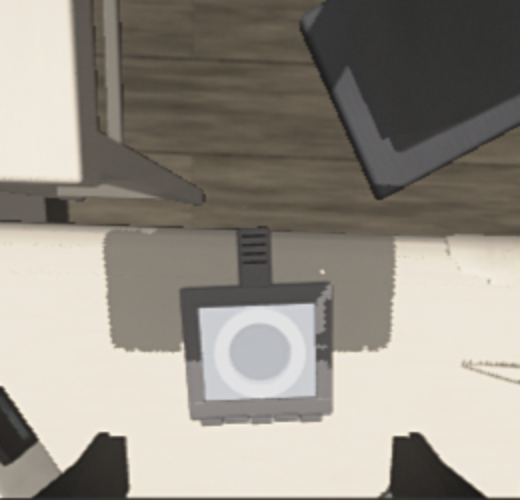

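Case fully in view: tab from crop (253,228) to (255,286), ring in the window at (260,352), hinge edge at rows 413-419.

Run:
```python
from h import *
p=env.camera_params("wrist")
f=lambda x,y,z:plane(p,(130+x/2,y/2),z)
tip=f(253.5,229,.032);ring=f(260,352,.026);fl=f(181,289,.033);fr=f(332,283,.033);bl=f(191,419,.033);br=f(332,413,.033)
im=cv2.imread("pics/w5.png")
for q in circ(im,(260,176),267*.029/(.3535-.026),.1,14):print(q,plane(p,q[:2],.026))
ang=lambda v:np.degrees(np.arctan2(v[1],v[0]))
print(tip,ring,np.linalg.norm(tip-ring));print(fl,fr,bl,br)
print(ang(ring-tip),ang(fr-fl)+90 , ang(br-bl)+90,ang(bl-fl),ang(br-fr),np.linalg.norm(fl-fr),np.linalg.norm((fl+fr-bl-br)/2),(fl+fr+bl+br)/4)
for X in(tip,ring):print(totool(X))
```

```text
[0.40730893 0.10506104 0.032     ] [0.43843215 0.17321377 0.026     ] 0.0751628248041599
[0.46168048 0.1156508  0.033     ] [0.38023421 0.15405247 0.033     ] [0.4971457  0.19040521 0.033     ] [0.41537082 0.22840337 0.033     ]
65.45530121570911 244.75626255950408 245.07721805642416 64.61925354706483 64.70560543071394 0.09004545198580834 0.08248789385890697 [0.4386078  0.17212796 0.033     ]
[ 72.5  -3.2 177.5]
[ -2.3   0.6 183.5]
```

>>> {"fn": "apply_moves", "kwargs": {
  "grip_force": 10,
  "series": [
    [60.5,-2.5,40,0,0,-0.049,0],
    [60.5,-2.5,90,0,0,-0.049,60],
    [60.5,-2.5,140,0,0,-0.049,60],
    [60.5,-2.5,170,0,0,-0.049,60],
    [60.5,-2.5,176.5,0,0,-0.049,60],
    [60.5,-2.5,176.5,0,0,-0.049,60]
  ]
}}

```text
time_s: 9.07
position: [0.4124, 0.1162, 0.0339]
tcp_rot: [-0.533, 0.846, 0.0, -0.0]
force: [0.4, 0.8, 0.3]
grip_width: 0.767
grasp_force: 0.0
```

Reached. Closing on the tab.

>>> {"fn": "apply_moves", "kwargs": {
  "grip_force": 10,
  "series": [
    [0,0,0,0,0,0,255],
    [0,0,0,0,0,0,255],
    [0,0,0,0,0,0,255],
    [0,0,0,0,0,0,255],
    [0,0,0,0,0,0,255],
    [0,0,0,0,0,0,255]
  ]
}}

```text
time_s: 9.82
position: [0.4119, 0.1157, 0.0335]
tcp_rot: [-0.533, 0.846, 0.0, -0.0]
force: [-2.5, 1.1, 2.6]
grip_width: 0.227
grasp_force: 10.0
```

>>> {"fn": "apply_moves", "kwargs": {
  "series": [
    [-2,0,-21,0,0,0,255],
    [-8,0,-40.5,0,0,0,255],
    [-18,0,-58.5,0,0,0,255],
    [-31.5,0,-74.5,0,0,0,255],
    [-48,0,-87.5,0,0,0,255],
    [-66,0,-97,0,0,0,255],
    [-86,0,-102.5,0,0,0,255],
    [-107,0,-104,0,0,0,255],
    [-122.5,0,-102,0,0,0,255],
    [-137.5,0,-98.5,0,0,0,255]
  ]
}}

```text
time_s: 11.08
position: [0.4724, 0.2403, 0.1323]
tcp_rot: [-0.533, 0.846, -0.0, 0.0]
force: [-0.2, 0.2, 1.6]
grip_width: 0.228
grasp_force: 10.0
```

>>> {"fn": "apply_moves", "kwargs": {
  "series": [
    [-3,0,1,0,0,0,255],
    [-3,0,1,0,0,0,100],
    [-3,0,1,0,0,0,0],
    [-3,0,1,0,0,0,0],
    [-3,0,1,0,0,0,0],
    [0,0,-60,0,0,0,0],
    [65,0,-80,0,0,0,0],
    [70,0,-80,0,0,0,0],
    [70,0,-80,0,0,0,0]
  ]
}}

```text
time_s: 12.2
position: [0.4417, 0.1755, 0.2122]
tcp_rot: [-0.532, 0.847, -0.001, 0.0]
force: [0.1, 0.6, 0.1]
grip_width: 0.978
grasp_force: 0.0
```

Run:
```python
from h import *
p,im=shoot("wrist","w6");s=env.sense();print(s["position"],proj(p,[.4385,.1730,.026]))
H=np.array(p["pose"])[2,3]
cv2.imwrite("pics/w6b.png",im)
for nm,r in(("out",.029),("bore",.020)):
  for q in circ(im,proj(p,[.4385,.1730,.026]),267*r/(H-.026),.08,14):print(nm,q,267*r/(H-.026),plane(p,q[:2],.026),totool(plane(p,q[:2],.026)))
```

```text
[0.44165942 0.17653662 0.21192177] [261.13903894 170.96268248]
out [261.  171.2  22.6] 23.400665667358304 [0.43879106 0.17320024 0.026     ] [  4.2   1.2 185.9]
out [260.8 173.2  24.2] 23.400665667358304 [0.44014039 0.17542636 0.026     ] [  1.6   1.  185.9]
out [259.5 169.   25.1] 23.400665667358304 [0.43926842 0.16982063 0.026     ] [  7.1  -0.7 185.9]
out [262.8 170.   25.1] 23.400665667358304 [0.43607272 0.17279001 0.026     ] [  5.8   3.5 185.9]
bore [260.5 171.8  15.3] 16.13839011541952 [0.43969686 0.17362544 0.026     ] [  3.5   0.6 185.9]
bore [262.  170.2  17.1] 16.13839011541952 [0.4370943  0.17258418 0.026     ] [  5.5   2.5 185.9]
bore [257.8 166.8  17.1] 16.13839011541952 [0.43997037 0.16634751 0.026     ] [  9.9  -2.8 185.9]
```

View pics/w6b.png

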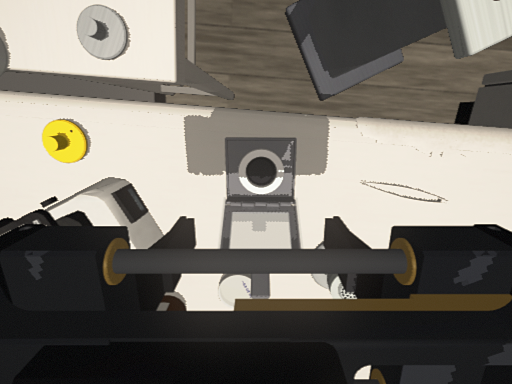

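Lid stays open, and the ring in the case at (261,172) agrees with the projection.

>>> {"fn": "apply_moves", "kwargs": {
  "grip_force": 15,
  "series": [
    [4,1,60,0,0,0,0],
    [4,1,120,0,0,0,0],
    [4,1,160,0,0,0,0],
    [4,1,175,0,0,0,0],
    [4,1,181,0,0,0,0],
    [4,1,181,0,0,0,255],
    [4,1,181,0,0,0,255],
    [4,1,181,0,0,0,255],
    [4,1,181,0,0,0,255]
  ]
}}

```text
time_s: 13.38
position: [0.4394, 0.1731, 0.0316]
tcp_rot: [-0.533, 0.846, -0.0, 0.0]
force: [-0.4, -1.0, 4.3]
grip_width: 0.66
grasp_force: 15.0
```

>>> {"fn": "apply_moves", "kwargs": {
  "series": [
    [0,0,-50,0,0,0,255],
    [0,0,-110,0,0,0,255],
    [0,0,-150,0,0,0.17,255]
  ]
}}

```text
time_s: 13.75
position: [0.4393, 0.1736, 0.1837]
tcp_rot: [-0.458, 0.889, -0.0, 0.001]
force: [0.6, -1.3, -0.5]
grip_width: 0.665
grasp_force: 15.0
```

```bash
python3 -c "
from h import *
print(goal([.459,.362,.15],np.radians(95)))"
```

```text
(array([-164.8,   93.4,   33.8]), array([-0.001,  0.002,  0.864]), array([0.4393, 0.1736, 0.1837]))
```

>>> {"fn": "apply_moves", "kwargs": {
  "series": [
    [-40,23,0,0,0,0.17,255],
    [-80,46,0,0,0,0.35,255],
    [-120,69,0,0,0,0.53,255],
    [-165,93,0,0,0,0.7,255],
    [-165,93,30,0,0,0.864,255],
    [-165,93,34,0,0,0.864,255],
    [-165,93,34,0,0,0.864,255],
    [-165,93,34,0,0,0.864,255]
  ]
}}

```text
time_s: 14.75
position: [0.4593, 0.361, 0.1483]
tcp_rot: [-0.046, 0.999, 0.0, 0.001]
force: [-0.4, -0.6, -0.4]
grip_width: 0.666
grasp_force: 15.0
```

Run:
```python
from h import *
p,im=shoot("wrist","w7");s=env.sense();print(s["position"])
H=np.array(p["pose"])[2,3];uv=proj(p,[.3975,.357,.066])
g=cv2.cvtColor(im,cv2.COLOR_BGR2GRAY);m=((g<100)*255).astype(np.uint8);k=m*0;cv2.circle(k,tuple(int(round(v)) for v in uv),24,255,-1);m&=k
c,r=cv2.minEnclosingCircle(cv2.findNonZero(m));print(uv,c,r,plane(p,c,.066),totool(plane(p,c,.066)))
for q in circ(im,uv,267*.0275/(H-.062),.06,14):print(q,267*.0275/(H-.062),plane(p,q[:2],.062),totool(plane(p,q[:2],.062)))
print("ring expected",proj(p,s["position"]-[0,0,.0056]))
# ring top outer arc: rows of white at column centre
wm=cv2.inRange(im,(185,185,185),(255,255,255))
cs=[c for c in cv2.findContours(wm,cv2.RETR_EXTERNAL,cv2.CHAIN_APPROX_NONE)[0] if cv2.contourArea(c)>200]
print([cv2.boundingRect(c) for c in cs])
cv2.imwrite("pics/w7b.png",cv2.resize(im[60:300,130:390],None,fx=2,fy=2))
```

```text
[0.45932085 0.3610433  0.14821054]
[261.59915938 128.82897886] (259.76629638671875, 130.11756896972656) 19.15742301940918 [0.39868003 0.35558147 0.066     ] [61.   0.  82.1]
[261.2 126.8  33.1] 31.812686711383318 [0.39612502 0.35657026 0.062     ] [63.5  1.2 86.1]
ring expected [259.93337313 239.33043683]
[(192, 274, 126, 24), (231, 211, 59, 37), (416, 202, 44, 31), (128, 193, 92, 55), (96, 169, 47, 56), (242, 110, 38, 37), (0, 89, 95, 158), (225, 84, 74, 72), (161, 0, 34, 36), (82, 0, 430, 247)]
```

View pics/w7b.png

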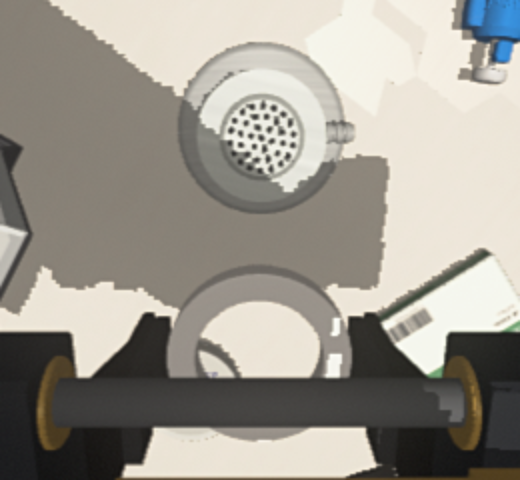

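The screen at crop (262,137) and the held ring at (260,356) both agree with the expected positions.

>>> {"fn": "apply_moves", "kwargs": {
  "series": [
    [31,0.5,10,0,0,0,255],
    [62.3,1,40,0,0,0,255],
    [62.3,1,58,0,0,0,255],
    [62.3,1,63,0,0,0,255],
    [62.3,1,66,0,0,0,255],
    [62.3,1,69,0,0,0,255],
    [62.3,1,70,0,0,0,255],
    [62.3,1,70.5,0,0,0,255],
    [62.3,1,70.5,0,0,0,255]
  ]
}}

```text
time_s: 15.92
position: [0.397, 0.3572, 0.0776]
tcp_rot: [-0.045, 0.999, 0.0, 0.001]
force: [-1.4, -2.8, 9.1]
grip_width: 0.66
grasp_force: 15.0
```

>>> {"fn": "apply_moves", "kwargs": {
  "series": [
    [0,0,0,0,0,0,120],
    [0,0,0,0,0,0,0],
    [0,0,0,0,0,0,0],
    [0,0,-30,0,0,0,0],
    [-20,0,-90,0,0,0,0],
    [-60,0,-120,0,0,0,0],
    [-60,0,-120,0,0,0,0],
    [-60,0,-120,0,0,0,0]
  ]
}}

```text
time_s: 16.92
position: [0.4554, 0.3623, 0.1958]
tcp_rot: [-0.045, 0.999, -0.0, -0.001]
force: [-1.0, -0.0, -0.1]
grip_width: 1.001
grasp_force: 0.0
```

Run:
```python
from h import *
p,im=shoot("wrist","w8");s=env.sense();print(s["position"])
H=np.array(p["pose"])[2,3]
for nm,r,z in(("out",.029,.072),("bore",.020,.072),("screen",.0155,.066)):
  uv=proj(p,[.3975,.3565,z]);
  for q in circ(im,uv,267*r/(H-z),.07,14):print(nm,q,267*r/(H-z),uv,plane(p,q[:2],z))
a,e=blob(im,proj(p,[.3975,.3565,.072]),40,215,255);print(a,e,plane(p,e[0],.072))
print(goal([.417,-.242,.24],np.radians(-30)))
```

```text
[0.45492217 0.36228428 0.19553369]
out [259.  130.2  29.7] 28.829875420924484 [259.01609594 130.20038201] [0.39750105 0.3564842  0.072     ]
out [258.2 127.5  27. ] 28.829875420924484 [259.01609594 130.20038201] [0.39498886 0.35547073 0.072     ]
out [260.2 128.5  27.8] 28.829875420924484 [259.01609594 130.20038201] [0.3957676  0.35751111 0.072     ]
out [256.5 129.2  30. ] 28.829875420924484 [259.01609594 130.20038201] [0.39676327 0.35395217 0.072     ]
bore [258.8 130.2  21.1] 19.88267270408585 [259.01609594 130.20038201] [0.3975187  0.35628832 0.072     ]
bore [260.  132.2  18.9] 19.88267270408585 [259.01609594 130.20038201] [0.39933484 0.35763835 0.072     ]
bore [261.2 129.   18.5] 19.88267270408585 [259.01609594 130.20038201] [0.39615756 0.35853285 0.072     ]
bore [256.8 131.2  20.2] 19.88267270408585 [259.01609594 130.20038201] [0.39865552 0.3544137  0.072     ]
screen [258.8 129.2  15.8] 15.072353732032587 [259.01972745 129.7864686 ] [0.39694555 0.35622858 0.066     ]
screen [259.2 126.8  15.3] 15.072353732032587 [259.01972745 129.7864686 ] [0.39456668 0.35641761 0.066     ]
screen [259.8 131.8  15.3] 15.072353732032587 [259.01972745 129.7864686 ] [0.3994063  0.35746024 0.066     ]
screen [262.2 134.8  15.6] 15.072353732032587 [259.01972745 129.7864686 ] [0.40214896 0.36014314 0.066     ]
710.5 ((261.6839599609375, 125.4800033569336), (47.966514587402344, 57.533565521240234), 116.19064331054688) [0.39275983 0.3586952  0.072     ]
(array([  92.8, -598.4,  -43.9]), array([ 0.   , -0.002, -0.956]), array([0.4549, 0.3623, 0.1955]))
```

>>> {"fn": "apply_moves", "kwargs": {
  "series": [
    [-5,-50,-45,0,0,0.18,0],
    [-10,-105,-45,0,0,0.36,0],
    [-15,-160,-45,0,0,0.54,0],
    [-20,-215,-45,0,0,0.72,0],
    [-21,-270,-45,0,0,0.9,0],
    [-18,-325,-45,0,0,1.08,0],
    [-12,-380,-45,0,0,1.26,0],
    [-5,-435,-45,0,0,1.44,0],
    [15,-485,-45,0,0,1.62,0],
    [45,-530,-45,0,0,1.8,0]
  ]
}}

```text
time_s: 18.23
position: [0.4577, -0.1704, 0.2404]
tcp_rot: [0.756, 0.654, -0.0, -0.001]
force: [1.6, -1.2, 0.6]
grip_width: 0.998
grasp_force: 0.0
```

```bash
python3 -c "
from h import *
print(goal([.417,-.242,.24],np.radians(-30)),env.sense()['q'])"
```

```text
(array([-76.7, -30. ,   0.4]), array([-0.002, -0.   ,  0.379]), array([ 0.4577, -0.1704,  0.2404])) [ 0.64722118  0.02566348 -0.38521005  1.82602586  0.00954914  1.29346768
  0.11520854]
```

>>> {"fn": "apply_moves", "kwargs": {
  "series": [
    [-40,-15,0,0,0,0.18,0],
    [-77,-30,0,0,0,0.379,0],
    [-77,-30,0,0,0,0.379,0],
    [-77,-30,0,0,0,0.379,0],
    [-77,-30,0,0,0,0.379,0]
  ]
}}

```text
time_s: 18.85
position: [0.4192, -0.2402, 0.2413]
tcp_rot: [0.864, 0.504, -0.0, -0.0]
force: [0.1, -0.3, -0.8]
grip_width: 0.999
grasp_force: 0.0
```

Run:
```python
from h import *
p,im=shoot("wrist","w9");s=env.sense();print(s["position"])
H=np.array(p["pose"])[2,3]
for nm,r,z in(("bead",.027,.088),("mouth",.0225,.088)):
  uv=proj(p,[.4172,-.2415,z]);
  for q in circ(im,uv,267*r/(H-z),.09,14):print(nm,q,267*r/(H-z),uv,plane(p,q[:2],z),totool(plane(p,q[:2],z)))
uv=[int(v) for v in uv]
cv2.imwrite("pics/w9b.png",cv2.resize(im[uv[1]-80:uv[1]+60,uv[0]-80:uv[0]+80],None,fx=4,fy=4))
```

```text
[ 0.41915145 -0.24034613  0.24136329]
bead [258.2 181.5  23.4] 24.195289780200387 [258.15948959 181.74278026] [ 0.41738322 -0.24127163  0.088     ] [ -1.7  -1.  153.4]
bead [258.  183.8  25.5] 24.195289780200387 [258.15948959 181.74278026] [ 0.41582832 -0.2435444   0.088     ] [ -4.5  -1.3 153.4]
bead [260.  182.8  25.6] 24.195289780200387 [258.15948959 181.74278026] [ 0.41842499 -0.24364089  0.088     ] [ -3.3   1.  153.4]
bead [256.  183.8  23. ] 24.195289780200387 [258.15948959 181.74278026] [ 0.41381918 -0.24240776  0.088     ] [ -4.5  -3.6 153.4]
mouth [259.2 179.5  21. ] 20.162741483500323 [258.15948959 181.74278026] [ 0.41955505 -0.23977177  0.088     ] [7.000e-01 1.000e-01 1.534e+02]
mouth [259.  171.   19.9] 20.162741483500323 [258.15948959 181.74278026] [ 0.42427268 -0.23097425  0.088     ] [ 1.060e+01 -1.000e-01  1.534e+02]
mouth [255.8 177.2  18.8] 20.162741483500323 [258.15948959 181.74278026] [ 0.41750277 -0.2354873   0.088     ] [  3.4  -3.8 153.4]
mouth [257.2 179.   21. ] 20.162741483500323 [258.15948959 181.74278026] [ 0.41784797 -0.23812568  0.088     ] [  1.3  -2.2 153.4]
```

View pics/w9b.png

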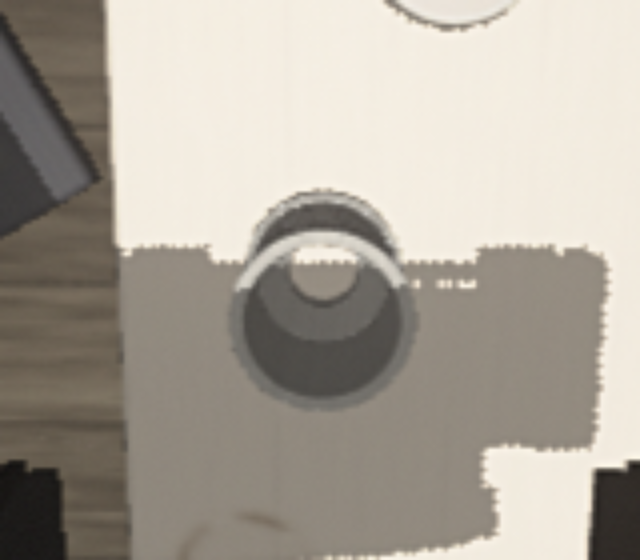

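Funnel bead circle centred at crop (323,320), i.e. about (258.4,180.8). It is upright and has free space around it.

>>> {"fn": "apply_moves", "kwargs": {
  "grip_force": 30,
  "series": [
    [-1,-0.8,60,0,0,0,0],
    [-1,-0.8,115,0,0,0,0],
    [-1,-0.8,160,0,0,0,0],
    [-1,-0.8,185.5,0,0,0,0],
    [-1,-0.8,185.5,0,0,0,0],
    [-1,-0.8,185.5,0,0,0,255],
    [-1,-0.8,185.5,0,0,0,255],
    [-1,-0.8,185.5,0,0,0,255],
    [-1,-0.8,185.5,0,0,0,255],
    [-1,-0.8,185.5,0,0,0,255]
  ]
}}

```text
time_s: 20.15
position: [0.4175, -0.2422, 0.0563]
tcp_rot: [0.865, 0.502, 0.0, 0.0]
force: [-1.1, 0.7, 3.0]
grip_width: 0.576
grasp_force: 29.9
```

>>> {"fn": "apply_moves", "kwargs": {
  "series": [
    [0,0,-60,0,0,0,255],
    [0,0,-120,0,0,0,255],
    [10,-1,-180,0,0,0,255],
    [60,-8,-195,0,0,-0.15,255],
    [115,-15,-195,0,0,-0.33,255],
    [170,-24,-195,0,0,-0.51,255],
    [225,-33,-195,0,0,-0.69,255],
    [275,-62,-195,0,0,-0.87,255],
    [320,-95,-195,0,0,-1.05,255],
    [359,-121,-195,0,0,-1.23,255]
  ]
}}

```text
time_s: 21.4
position: [0.4892, 0.1319, 0.2508]
tcp_rot: [0.413, 0.911, -0.0, -0.0]
force: [0.6, -0.1, -1.9]
grip_width: 0.575
grasp_force: 29.9
```

```bash
python3 -c "
from h import *
print(goal([.397,.357,.25],np.radians(50)))"
```

```text
(array([230.1,  78.9,   0.8]), array([-0.   , -0.   , -0.154]), array([0.4892, 0.1319, 0.2508]))
```

>>> {"fn": "apply_moves", "kwargs": {
  "series": [
    [50,17,0,0,0,-0.05,255],
    [100,34,0,0,0,-0.1,255],
    [155,53,0,0,0,-0.154,255],
    [205,70,0,0,0,-0.154,255],
    [230,79,0,0,0,-0.154,255],
    [230,79,50,0,0,-0.154,255],
    [230,79,90,0,0,-0.154,255],
    [230,79,105,0,0,-0.154,255],
    [230,79,105,0,0,-0.154,255],
    [230,79,105,0,0,-0.154,255]
  ]
}}

```text
time_s: 22.65
position: [0.4004, 0.3562, 0.1477]
tcp_rot: [0.345, 0.939, 0.001, 0.001]
force: [-0.4, 0.4, -2.5]
grip_width: 0.572
grasp_force: 29.9
```

```bash
python3 -c "
from h import *
print(goal([.397,.357,.1173],np.radians(50)))"
```

```text
(array([ 3.1, -1.6, 30.4]), array([ 0.002,  0.   , -0.007]), array([0.4004, 0.3562, 0.1477]))
```

>>> {"fn": "apply_moves", "kwargs": {
  "series": [
    [0,0,5,0,0,0,255],
    [0,0,10,0,0,0,255],
    [0,0,10,0,0,0,255],
    [0,0,10,0,0,0,255],
    [0,0,10,0,0,0,255]
  ]
}}

```text
time_s: 23.28
position: [0.3997, 0.3555, 0.1362]
tcp_rot: [0.345, 0.939, 0.0, 0.0]
force: [-0.9, 1.1, -2.5]
grip_width: 0.573
grasp_force: 29.9
```

```bash
python3 -c "
from h import *
print(goal([.397,.357,.1173],np.radians(50)))
for i in range(2):
  env.read_camera('top');s=env.sense();print(s['position'],s['joint_vel'])
p,im=shoot('wrist','w10')
g=[proj(p,s['position']+np.array([0,0,.032])),proj(p,[.397,.357,.072])];print(g)
cv2.imwrite('pics/w10b.png',cv2.resize(im[100:350,130:390],None,fx=2,fy=2))"
```

```text
(array([ 3. , -0.6, 18.9]), array([ 0.   , -0.   , -0.007]), array([0.3997, 0.3555, 0.1362]))
[0.39967328 0.35551275 0.13618487] [ 0.00106705  0.00021103  0.00120894  0.0009398  -0.00199719 -0.00122948
 -0.00066043]
[0.39968587 0.35553512 0.13619163] [ 1.50885369e-03 -5.69405450e-05  1.00146374e-04  3.35585470e-04
 -8.36299222e-04 -4.41417473e-05  4.45892701e-04]
[array([259.67154854, 274.83704159]), array([258.67726568, 203.05028197])]
```

View pics/w10b.png

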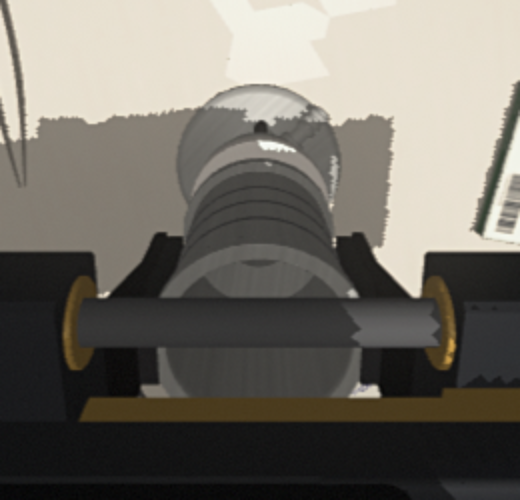

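The funnel is above the ring, aligned laterally and about 3 mm short in tool x. I'll correct that and lower it.

>>> {"fn": "apply_moves", "kwargs": {
  "series": [
    [3,-0.5,2,0,0,0,255],
    [3,-0.5,8,0,0,0,255],
    [3,-0.5,12,0,0,0,255],
    [3,-0.5,15,0,0,0,255],
    [3,-0.5,17,0,0,0,255],
    [3,-0.5,18.5,0,0,0,255],
    [3,-0.5,19,0,0,0,255],
    [3,-0.5,19,0,0,0,255]
  ]
}}

```text
time_s: 24.42
position: [0.3971, 0.3571, 0.1174]
tcp_rot: [0.345, 0.939, 0.0, 0.0]
force: [-2.5, -2.9, 3.7]
grip_width: 0.571
grasp_force: 29.9
```

>>> {"fn": "apply_moves", "kwargs": {
  "series": [
    [0,0,0,0,0,0,120],
    [0,0,0,0,0,0,0],
    [0,0,0,0,0,0,0],
    [0,0,0,0,0,0,0],
    [0,0,-40,0,0,0,0],
    [0,0,-95,0,0,0,0],
    [-30,0,-135,0,0,0,0],
    [-40,0,-135,0,0,0,0],
    [-40,0,-135,0,0,0,0]
  ]
}}

```text
time_s: 25.55
position: [0.4278, 0.3303, 0.2512]
tcp_rot: [0.346, 0.938, -0.0, -0.0]
force: [-0.7, -0.3, -0.2]
grip_width: 0.995
grasp_force: 0.0
```

Run:
```python
from h import *
p,im=shoot("wrist","w11");s=env.sense();print(s["position"])
H=np.array(p["pose"])[2,3]
for nm,r,z in(("bead",.027,.149),("mouth",.0225,.149)):
  uv=proj(p,[.397,.357,z]);
  for q in circ(im,uv,267*r/(H-z),.08,14):print(nm,q,267*r/(H-z),uv,plane(p,q[:2],z))
# tall-object check in the top camera too
p,im=shoot("top","t2");H=np.array(p["pose"])[2,3];uv=proj(p,[.397,.357,.149]);print(uv,[q for q in circ(im,uv,485*.027/(H-.149),.15,10)])
X=[.531,-.05,.25];print(goal(X,np.radians(-30)))
```

```text
[0.42691473 0.33081474 0.2508375 ]
bead [259.8 149.   29.1] 29.194983714796027 [259.77767534 150.74032418] [0.39579253 0.35805754 0.149     ]
bead [258.  147.5  26.9] 29.194983714796027 [259.77767534 150.74032418] [0.39366769 0.35769287 0.149     ]
bead [261.5 150.5  26.9] 29.194983714796027 [259.77767534 150.74032418] [0.39786406 0.35835317 0.149     ]
bead [257.  149.5  27.2] 29.194983714796027 [259.77767534 150.74032418] [0.39446536 0.35579505 0.149     ]
mouth [259.5 148.5  24.3] 24.329153095663354 [259.77767534 150.74032418] [0.39526306 0.35814603 0.149     ]
mouth [259.  150.5  26.1] 24.329153095663354 [259.77767534 150.74032418] [0.39636476 0.35659818 0.149     ]
mouth [257.  146.5  25.6] 24.329153095663354 [259.77767534 150.74032418] [0.39237425 0.3575902  0.149     ]
mouth [261.5 148.   22.4] 24.329153095663354 [259.77767534 150.74032418] [0.3961099  0.35984478 0.149     ]
[139.79986391 225.91500051] []
(array([-326.4, -222.8,    0.8]), array([-0.002,  0.   ,  1.39 ]), array([0.4265, 0.3312, 0.2508]))
```

>>> {"fn": "apply_moves", "kwargs": {
  "series": [
    [-40,-28,0,0,0,0.17,0],
    [-80,-56,0,0,0,0.35,0],
    [-120,-84,0,0,0,0.53,0],
    [-160,-110,0,0,0,0.71,0],
    [-200,-138,0,0,0,0.89,0],
    [-245,-168,0,0,0,1.07,0],
    [-290,-200,0,0,0,1.25,0],
    [-326,-223,30,0,0,1.39,0],
    [-326,-223,50,0,0,1.39,0],
    [-326,-223,50,0,0,1.39,0]
  ]
}}

```text
time_s: 26.9
position: [0.5298, -0.0491, 0.1997]
tcp_rot: [0.866, 0.5, -0.002, -0.002]
force: [-0.5, 0.7, 0.7]
grip_width: 1.001
grasp_force: 0.0
```

Run:
```python
from h import *
p,im=shoot("wrist","w12");s=env.sense();print(s["position"],s["tcp_rot"])
H=np.array(p["pose"])[2,3]
for nm,r,z in(("disc",.028,.018),("knob",.009,.040)):
  uv=proj(p,[.531,-.05,z]);
  for q in circ(im,uv,267*r/(H-z),.1,12):print(nm,q,267*r/(H-z),uv,plane(p,q[:2],z),totool(plane(p,q[:2],z)))
uv=[int(v) for v in uv]
cv2.imwrite("pics/w12b.png",cv2.resize(im[uv[1]-80:uv[1]+60,uv[0]-80:uv[0]+80],None,fx=4,fy=4))
```

```text
[ 0.53060704 -0.04865641  0.20114537] [ 8.65628257e-01  5.00685617e-01 -8.09750846e-04 -9.88897314e-04]
disc [262.8 171.2  21.8] 22.917096057075085 [260.87538863 174.27469919] [ 0.5350405  -0.04778697  0.018     ] [  3.    3.9 183.1]
disc [263.5 173.2  23.8] 22.917096057075085 [260.87538863 174.27469919] [ 0.53452929 -0.05044177  0.018     ] [  0.5   4.8 183.1]
knob [263.2 177.2   7.8] 7.8989060423423165 [260.89609531 178.58555152] [ 0.53417019 -0.04989594  0.04      ] [  0.8   4.1 161.1]
```

View pics/w12b.png

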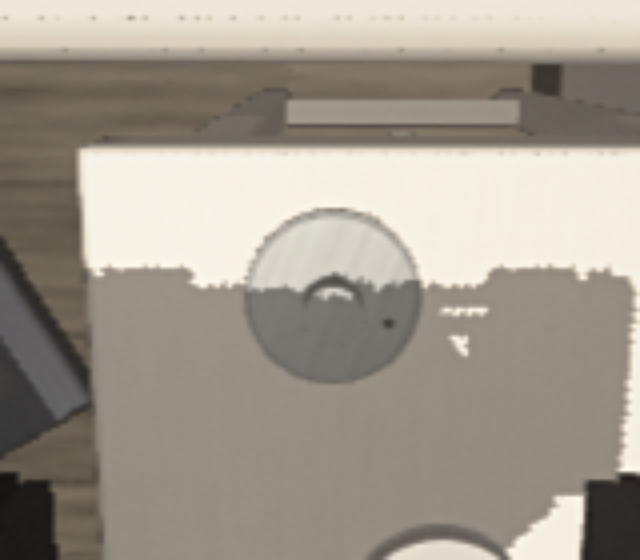

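The grey knobbed cover has its disc centred at crop (333,296). It lies plug down, with the dish edge at (440,545) well away.

>>> {"fn": "apply_moves", "kwargs": {
  "grip_force": 25,
  "series": [
    [2.2,4.1,60,0,0,0,80],
    [2.2,4.1,115,0,0,0,80],
    [2.2,4.1,150,0,0,0,80],
    [2.2,4.1,158,0,0,0,80],
    [2.2,4.1,158,0,0,0,80],
    [2.2,4.1,158,0,0,0,80]
  ]
}}

```text
time_s: 27.7
position: [0.5374, -0.0499, 0.0461]
tcp_rot: [0.866, 0.5, 0.001, 0.001]
force: [0.7, -0.6, 0.8]
grip_width: 0.69
grasp_force: 0.0
```

>>> {"fn": "apply_moves", "kwargs": {
  "grip_force": 25,
  "series": [
    [0,-2.2,4,0,0,0,80],
    [0,-2.2,8,0,0,0,80],
    [0,-2.2,8,0,0,0,255],
    [0,-2.2,8,0,0,0,255],
    [0,-2.2,8,0,0,0,255],
    [0,-2.2,8,0,0,0,255],
    [0,-2.2,8,0,0,0,255],
    [0,-2.2,8,0,0,0,255],
    [0,-2.2,8,0,0,0,255]
  ]
}}

```text
time_s: 28.82
position: [0.5341, -0.049, 0.0361]
tcp_rot: [0.866, 0.5, 0.0, -0.0]
force: [1.2, 0.2, -0.3]
grip_width: 0.191
grasp_force: 25.0
```

>>> {"fn": "apply_moves", "kwargs": {
  "series": [
    [0,0,-60,0,0,0,255],
    [0,0,-120,0,0,0,255],
    [10,-11,-180,0,0,0,255],
    [40,-45,-215,0,0,-0.15,255],
    [80,-90,-215,0,0,-0.33,255],
    [120,-135,-215,0,0,-0.51,255],
    [160,-180,-215,0,0,-0.69,255],
    [200,-225,-215,0,0,-0.87,255],
    [235,-265,-215,0,0,-1.05,255],
    [260,-297,-215,0,0,-1.23,255]
  ]
}}

```text
time_s: 30.08
position: [0.4057, 0.3268, 0.2511]
tcp_rot: [0.416, 0.91, 0.0, -0.0]
force: [0.8, -0.0, -0.7]
grip_width: 0.187
grasp_force: 25.0
```

```bash
python3 -c "
from h import *
print(goal([.396,.3578,.25],np.radians(50)))"
```

```text
(array([29.7, 13. ,  1.2]), array([ 0.   , -0.   , -0.159]), array([0.4057, 0.3268, 0.2511]))
```

>>> {"fn": "apply_moves", "kwargs": {
  "series": [
    [30,13,0,0,0,-0.159,255],
    [30,13,30,0,0,-0.159,255],
    [30,13,50,0,0,-0.159,255],
    [30,13,55,0,0,-0.159,255],
    [30,13,55,0,0,-0.159,255],
    [30,13,55,0,0,-0.159,255]
  ]
}}

```text
time_s: 30.82
position: [0.398, 0.3561, 0.1969]
tcp_rot: [0.346, 0.938, 0.0, 0.0]
force: [-0.3, 0.4, -1.4]
grip_width: 0.188
grasp_force: 25.0
```

Run:
```python
from h import *
print(goal([.396,.3578,.1731],np.radians(50)))
p,im=shoot("wrist","w13");s=env.sense();H=np.array(p["pose"])[2,3];z=s["position"][2]-.0181
uv=proj(p,[*s["position"][:2],z])
for q in circ(im,uv,267*.028/(H-z),.08,12):print(q,267*.028/(H-z),uv,totool(plane(p,q[:2],z)))
```

```text
(array([ 2.6, -0. , 23.8]), array([ 0.001,  0.   , -0.008]), array([0.398 , 0.3561, 0.1969]))
```

>>> {"fn": "apply_moves", "kwargs": {
  "series": [
    [2.2,0,5,0,0,0,255],
    [2.2,0,12,0,0,0,255],
    [2.2,0,16,0,0,0,255],
    [2.2,0,19,0,0,0,255],
    [2.2,0,21.5,0,0,0,255],
    [2.2,0,23,0,0,0,255],
    [2.2,0,24,0,0,0,255],
    [2.2,0,24,0,0,0,255]
  ]
}}

```text
time_s: 31.88
position: [0.396, 0.3577, 0.173]
tcp_rot: [0.346, 0.938, 0.0, 0.0]
force: [-2.1, -1.5, 6.4]
grip_width: 0.189
grasp_force: 25.0
```

Seated at home height with light contact. Releasing and retreating.

>>> {"fn": "apply_moves", "kwargs": {
  "series": [
    [0,0,0,0,0,0,150],
    [0,0,0,0,0,0,80],
    [0,0,0,0,0,0,80],
    [0,0,0,0,0,0,80],
    [0,0,-40,0,0,0,80],
    [-10,0,-90,0,0,0,80],
    [-60,0,-110,0,0,0,80],
    [-100,0,-110,0,0,0,80],
    [-100,0,-110,0,0,0,80],
    [-100,0,-110,0,0,0,80]
  ]
}}

```text
time_s: 33.12
position: [0.4711, 0.2928, 0.2815]
tcp_rot: [0.345, 0.938, -0.0, -0.001]
force: [-0.4, 0.5, -0.0]
grip_width: 0.685
grasp_force: 0.0
```

Run:
```python
from h import *
p,im=shoot("wrist","w14");s=env.sense();print(s["position"])
H=np.array(p["pose"])[2,3]
for nm,r,z in(("disc",.028,.155),("knob",.009,.177)):
  uv=proj(p,[.396,.3577,z])
  for q in circ(im,uv,267*r/(H-z),.09,12):print(nm,q,267*r/(H-z),uv,plane(p,q[:2],z))
p,im2=shoot("scene","s2");u=[int(v) for v in proj(p,[.396,.3577,.09])];print(u)
a=cv2.resize(im2[max(u[1]-75,0):u[1]+75,max(u[0]-75,0):u[0]+125],(800,600),interpolation=cv2.INTER_CUBIC)
cv2.imwrite("pics/fin.png",a)
```

```text
[0.47081554 0.2933039  0.28166827]
disc [258.8  84.5  27.9] 27.56022418454223 [260.17153219  85.59981879] [0.39441096 0.35734317 0.155     ]
disc [262.5  85.5  29.8] 27.56022418454223 [260.17153219  85.59981879] [0.39736736 0.35944053 0.155     ]
disc [259.5  88.   26.6] 27.56022418454223 [260.17153219  85.59981879] [0.39721562 0.35582613 0.155     ]
disc [260.   97.5  29.3] 27.56022418454223 [260.17153219  85.59981879] [0.40405288 0.35063171 0.155     ]
knob [259.8  84.8  10. ] 9.640516918264337 [260.24056635  83.30677488] [0.39667785 0.3566188  0.177     ]
knob [246.8  70.   10. ] 9.640516918264337 [260.24056635  83.30677488] [0.38035622 0.35583546 0.177     ]
[191, 264]
```

View pics/fin.png

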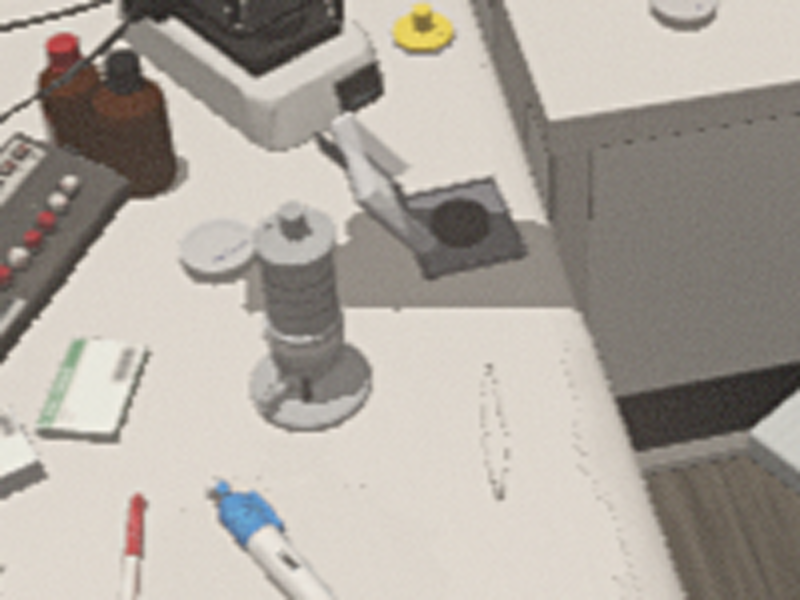

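The stack stands straight at (300,310) with the cover level. The lid is open at (370,180), and the gripper touches nothing. Handing in.

```bash
python3 -c "
from station import env
print(env.close_job())"
```

```text
the job is handed in; nothing more can be done
None
```

I stacked the plate, ring, funnel and cover on the stand, left the case lid open and the dish and cup where they stood, and handed the job in after about 33 s of robot time; no verdict came back, but the final image shows the stack straight and level.

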